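Count to the third gap and push the spool in

ROBOT

A 6-joint arm with a two-finger parallel gripper is mounted at the origin on the work surface. World frame = base frame: x ahead of the robot, y to its left, z up, the work surface at z = 0. Lengths are in m, angles in rad, forces in N, time in s.
With the tool pointing down it reaches from about 0.225 to 0.875 m from the base axis. Payload 3.4 kg.
Tool frame: the origin (TCP) lies at the very end of the fingers, on their centre line; the grasp point (between the pads) lies 19 mm behind it; z points along the fingers, y is the line along which they close (so a half turn about z gives the same grasp; the last joint's range is limited). The gripper opens to 85 mm and grips with 20 to 120 N. Pads are 22 mm wide; open, the fingers measure 114 mm over their backs; the gripper's body (76 mm by 85 mm) begins 54 mm behind the grasp point. The pads swing forward as they close: fully open they stand 13 mm farther back than shut.
Start: joints at [-1.275, 0.276, 1.505, -0, 1.361, -0.121], TCP at [0.233, -0.526, 0.231] pointing down, gripper open.
Joint ranges: [-2.89, 2.89], [-0.75, 2.08], [0.22, 2.7], [-1.18, 4.32], [0.11, 2.71], [-2.7, 2.7]. Speed limits (rad/s): [2.57, 2.57, 3.14, 3.14, 3.14, 3.14].

INTERFACE

Orientations are given as a unit quaternion [w, x, y, z].
In Python, from rig import readout, vision, manip gives the robot as it stands.
- The arm moves only by the shell command python3 -m handwheel 'ROWS' [FORCE]. ROWS is JSON, a list of rows, each a list of 3 entries, a list of its own where there are three numbers: the shift along the tool's x, y, z in mm, then the turn, a rotation vector about the tool's x, y, z in units of 6 degrees (1.0 is 6 degrees), then the closure, from -1 (fully open) to 1 (shut), so that 0 is half open. A call has 1 to 20 rows; each row shifts and turns the commanded pose from where the row before left it, along the tool's axes as they then stand; what a row does not reach is not made up. A row lasts 1/8 s, in which the tool goes at most 62.5 mm and 10.7 degrees, less where a joint would pass 70% of its speed; a pose out of reach is approached as far as the arm can. A call is refused whole if a number of a shift passes 62.5 or a number of a turn 1, either way. A call with a gripper value outside its range is refused whole. The fingers move at their own pace and stop on an object; FORCE is the grip in N (left out, the last holds). Time passes only in rows, so rows that do not move let the fingers close. It gives the time, the measured TCP pose, the force, the opening and the grip force at its end, in the units of the state.
- readout.get_state(): the state, without advancing time (a new reading comes with each control period).
- vision.get_image(name): name is "side" or "top" or "wrist"; returns the picture (420x560x3 uint8, blue, green, red); there is no depth.
- vision.camera_params(name): a dict with "intrinsics" (3x3 intrinsics, pixels), "rvec" (rotation vector, rad) and "tvec" (3), from world to camera coordinates, as OpenCV has them; the wrist camera has in their place "hand_eye" (4x4, takes a point from camera to tool coordinates, whose origin is the TCP and whose axes are the flange's). Camera axes: x right, y down, z forward; pixel columns grow to the right and rows downward; lengths in m; the calibration is good to about 2 mm. A picture is of the moment at which its call begins: read the wrist's pose just before it. camera_params takes no time and is no camera call.
- manip.sign_off(): hands the job in; it is judged then, once.
The state is a dict: "clock": time; "qpos": joint angles; "qd": joint speeds; "effort": joint torques, N m; "position": TCP position; "ee_rot": TCP orientation; "contact_force": force on the tool from outside, world axes, zero at the start; "moment": the same for the moment, N m; "width": finger opening in m; "gripper_force": force on a finger pad.
Only numpy, scipy, OpenCV 4.12 (cv2) and the standard library are available. Lean on these libraries where they do the work, as an engineer would, in place of code of your own. Each camera call takes 0.05 s, during which the arm holds its last target. There are 200 camera calls.

TASK

Starting at the yellow end of the divider rack, run a fingertip lightly along the top of the rail, touching the white strips behind the first, second and third gap in turn, and go no further along it than the third. Then push the orange spool gently along the bench into that third gap, until all of it is between the dividers; it must stay standing and never be gripped or lifted. Leave everything else where it is.

Things in the scene. Friction and masses are not known exactly. Their poses are not given: they have to be found in the camera images.
- rack: black rack fixed to the bench: 7 upright dividers, 5 mm thick, 32 mm high, 61 mm apart, make 6 gaps 56 mm wide, floored by the bench, open at top and near end. Origin: on the bench, middle of the row; x into the gaps (away from the robot, within 0.12 rad), y along the row to the robot's left. Dividers' rounded near ends at x = -50 mm. Gap centres at y = +-30.5, +-91.5, +-152.5 mm. Some hold spools and count too
- rail (a point): middle of the flat top of the rail that closes the gaps' far end, at x = 40, y = 0 mm in the rack's frame, 50 mm above the bench. The rail is rigid, 20 mm wide (x = 30 to 50 mm), y = -186 to +186 mm, its underside 20 mm above the bench, so a spool stops against it
- yellow_end: yellow block, fixed at one end of the rail (either end; it changes from start to start) to show where counting begins; 40 x 24 x 50 mm, top flush with the rail. Origin: centre of its underside, at x = 40, y = +199 or -199 mm in the rack's frame
- grey_end: grey block of the same size at the other end of the rail. Origin: centre of its underside
- orange_spool: the wire spool to push: white flanges, orange winding, standing alone on the bench in front of the rack; 48 mm across and 38 mm tall, standing on its flange, loose, about 0.12 kg. Origin: centre of its underside; z up. Pushed less than 25 mm above the bench it slides upright (friction about 0.5 to 0.7 of its weight); pushed near its top it may tip
- strip_a: white strip of the rail's top behind one gap (strips a to f lie in order from the rack's +y end to its -y end); 44 mm along the rail, 20 mm across, fixed, with 17 mm of black rail between neighbours, all flush. Origin: middle of its top face, 50 mm above the bench, at x = 40, y = 152.5 mm in the rack's frame
- strip_b: white strip of the rail's top behind one gap (strips a to f lie in order from the rack's +y end to its -y end); 44 mm along the rail, 20 mm across, fixed, with 17 mm of black rail between neighbours, all flush. Origin: middle of its top face, 50 mm above the bench, at x = 40, y = 91.5 mm in the rack's frame
- strip_c: white strip of the rail's top behind one gap (strips a to f lie in order from the rack's +y end to its -y end); 44 mm along the rail, 20 mm across, fixed, with 17 mm of black rail between neighbours, all flush. Origin: middle of its top face, 50 mm above the bench, at x = 40, y = 30.5 mm in the rack's frame
- strip_d: white strip of the rail's top behind one gap (strips a to f lie in order from the rack's +y end to its -y end); 44 mm along the rail, 20 mm across, fixed, with 17 mm of black rail between neighbours, all flush. Origin: middle of its top face, 50 mm above the bench, at x = 40, y = -30.5 mm in the rack's frame
- strip_e: white strip of the rail's top behind one gap (strips a to f lie in order from the rack's +y end to its -y end); 44 mm along the rail, 20 mm across, fixed, with 17 mm of black rail between neighbours, all flush. Origin: middle of its top face, 50 mm above the bench, at x = 40, y = -91.5 mm in the rack's frame
- strip_f: white strip of the rail's top behind one gap (strips a to f lie in order from the rack's +y end to its -y end); 44 mm along the rail, 20 mm across, fixed, with 17 mm of black rail between neighbours, all flush. Origin: middle of its top face, 50 mm above the bench, at x = 40, y = -152.5 mm in the rack's frame
- blue_spool: bystander in one of the gaps: spool with blue winding, 48 mm across and 38 mm tall, standing on its flange, loose, about 0.12 kg. Origin: centre of its underside; z up
- green_spool: bystander in one of the gaps: spool with green winding, 48 mm across and 38 mm tall, standing on its flange, loose, about 0.12 kg. Origin: centre of its underside; z up
- black_spool: bystander in one of the gaps: spool with black winding, 48 mm across and 38 mm tall, standing on its flange, loose, about 0.12 kg. Origin: centre of its underside; z up
- bottle: bystander: white closed bottle, 52 mm across, 130 mm tall, upright, red cap. Origin: centre of its underside
- screwdriver: bystander: screwdriver lying on the bench, handle towards -x of its frame. Origin: under its middle
- dish: bystander: small round steel dish, 80 mm across, 25 mm tall. Origin: centre of its underside
- heatsink: bystander: finned aluminium heat sink, 40 x 40 x 25 mm. Origin: centre of its underside
There are look-alikes about, which are no part of the job. There is more than one size of the yellow_end; the job needs the smallest.

How it is judged:
By the outcome, as a careful person would: the job done as asked, in the order asked, and still so for the second after the job is handed in, with the robot touching nothing.
It also fails if it takes over 72 s, if anything falls off the work surface, if the arm or the gripper's body presses on something with over 40 N, if the wrist force passes 120 N, or if a joint passes its speed limit or range.

## Working session

There is one attempt and no reset: what is moved stays moved. The work goes in short steps, Python scripts to look and compute and a shell command to move; the robot and the scene stay as the last step left them, time stands still between calls to the robot, and variables do not carry over. Pictures are saved under pics/ and viewed, at most 10 in all, crops included, and the job is handed in when it is done.

```bash
mkdir -p pics
python3 - <<'E'
from rig import readout, vision
import cv2,numpy as np
s=readout.get_state();print({k:np.round(v,3).tolist() for k,v in s.items()})
for n in("top","side"):
    cv2.imwrite(f"pics/{n}0.png",vision.get_image(n)); p=vision.camera_params(n);print(n,{k:np.round(v,3).tolist() for k,v in p.items()})
print(vision.camera_params("wrist"))
E
```

```text
{'clock': 0.0, 'qpos': [-1.275, 0.277, 1.506, 0.0, 1.361, -0.121], 'qd': [0.001, -0.0, 0.001, -0.0, -0.002, 0.0], 'effort': [-0.001, -41.678, -24.581, -0.001, 0.011, 0.0], 'position': [0.233, -0.525, 0.23], 'ee_rot': [-0.001, 0.978, 0.207, -0.0], 'contact_force': [-0.055, -0.326, 0.085], 'moment': [0.014, 0.018, -0.006], 'gripper_force': 0.0, 'width': 0.085}
top {'intrinsics': [[542.889, 0.0, 273.312], [0.0, 542.889, 211.614], [0.0, 0.0, 1.0]], 'rvec': [2.163, -2.145, 0.083], 'tvec': [0.008, 0.563, 1.188]}
side {'intrinsics': [[381.274, 0.0, 283.657], [0.0, 381.274, 214.855], [0.0, 0.0, 1.0]], 'rvec': [0.702, -2.456, 1.317], 'tvec': [0.468, 0.21, 0.783]}
{'intrinsics': array([[346.77964078,   0.        , 280.63456618],
       [  0.        , 346.77964078, 205.45682773],
       [  0.        ,   0.        ,   1.        ]]), 'hand_eye': array([[ 1.18146023e-04, -9.53172863e-01, -3.02425990e-01,
         7.73753615e-02],
       [ 9.99999687e-01,  3.49127627e-04, -7.09704195e-04,
        -9.83852322e-06],
       [ 7.82056047e-04, -3.02425812e-01,  9.53172606e-01,
        -1.42653139e-01],
       [ 0.00000000e+00,  0.00000000e+00,  0.00000000e+00,
         1.00000000e+00]])}
```

View pics/top0.png

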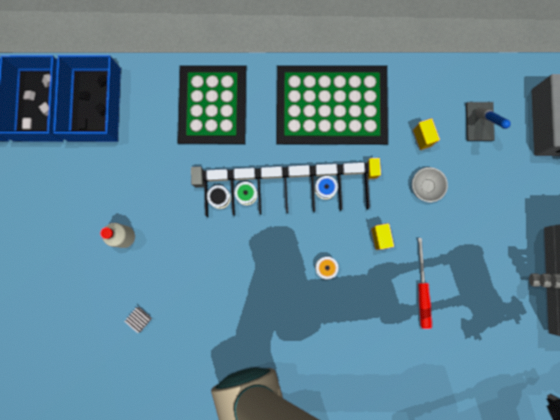

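View pics/side0.png

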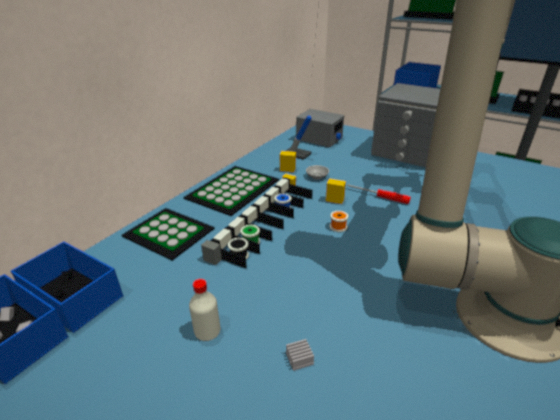

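The top view is seen with +x up and +y to the left. Yellow candidates are (374,167), which sits on the rail end and is the smallest, (427,133), loose and large, and (384,236), loose and large. By the description I choose (374,167). Counting from the right, gap 1 is at x≈355 and empty, gap 2 at 327 holds blue, and gap 3 at 300 is empty (strip d). The orange winding at (327,268) is the only orange thing. Next I measure these and check the choice in a close crop.

```bash
cat > h.py <<'E'
import cv2,numpy as np
from rig import readout,vision
from scipy.spatial.transform import Rotation as R
def cam(n,s=None):
    p=vision.camera_params(n);K=np.array(p["intrinsics"])
    if n!="wrist":
        r=cv2.Rodrigues(np.array(p["rvec"],float))[0];return K,r.T,-r.T@np.array(p["tvec"]).ravel()
    H=np.array(p["hand_eye"]);q=s["ee_rot"];T=R.from_quat([*q[1:],q[0]]).as_matrix()
    return K,T@H[:3,:3],T@H[:3,3]+s["position"]
def ray(c,uv,z):
    K,r,o=c;d=r@np.linalg.solve(K,[*uv,1]);return o+d*(z-o[2])/d[2]
def proj(c,p):
    K,r,o=c;v=K@(r.T@(np.array(p)-o));return v[:2]/v[2]
def blobs(m,a):
    n,l,st,c=cv2.connectedComponentsWithStats(m.astype(np.uint8));return [(c[i],st[i]) for i in range(1,n) if st[i,4]>=a]
E
python3 - <<'E'
from h import *
im=cv2.imread("pics/top0.png");c=cam("top");hsv=cv2.cvtColor(im,cv2.COLOR_BGR2HSV)
H,S,V=cv2.split(hsv)
for name,m,z,roi in(("yel",(H>22)&(H<35)&(S>120)&(V>120),.05,None),("oran",(H>5)&(H<20)&(S>150)&(V>120),.038,None),("white",(S<60)&(V>170),.05,(195,155,190,30))):
    if roi:
        k=np.zeros_like(m);x,y,w,h=roi;k[y:y+h,x:x+w]=1;m=m&k
    for cc,st in blobs(m,40):print(name,cc.round(1),st.tolist(),ray(c,cc,z).round(4))
cv2.imwrite("pics/crop1.png",cv2.resize(im[110:290,180:450],None,fx=2.9,fy=2.9,interpolation=cv2.INTER_CUBIC))
E
```

```text
yel [428.5 131.6] [419, 119, 20, 27, 346] [ 0.7422 -0.3317  0.05  ]
yel [374.1 167.3] [369, 158, 12, 20, 207] [ 0.6612 -0.2105  0.05  ]
yel [383.5 236. ] [375, 224, 19, 25, 354] [ 0.5093 -0.2295  0.05  ]
oran [327.  267.1] [320, 260, 15, 16, 54] [ 0.4406 -0.1073  0.038 ]
oran [327.  267.5] [323, 264, 9, 8, 47] [ 0.4397 -0.1073  0.038 ]
white [353.4 167.3] [344, 163, 20, 10, 191] [ 0.661  -0.1648  0.05  ]
white [298.6 170. ] [289, 165, 20, 11, 189] [ 0.6545 -0.0437  0.05  ]
white [326.3 168.6] [316, 164, 21, 10, 191] [ 0.6578 -0.105   0.05  ]
white [271.1 171.4] [262, 167, 20, 10, 187] [0.6511 0.0174 0.05  ]
white [216.6 173.9] [207, 169, 20, 11, 188] [0.6447 0.1389 0.05  ]
white [243.8 172.6] [234, 168, 20, 10, 190] [0.6479 0.0782 0.05  ]
white [326.5 179.2] [316, 176, 21, 9, 58] [ 0.634  -0.1054  0.05  ]
```

View pics/crop1.png

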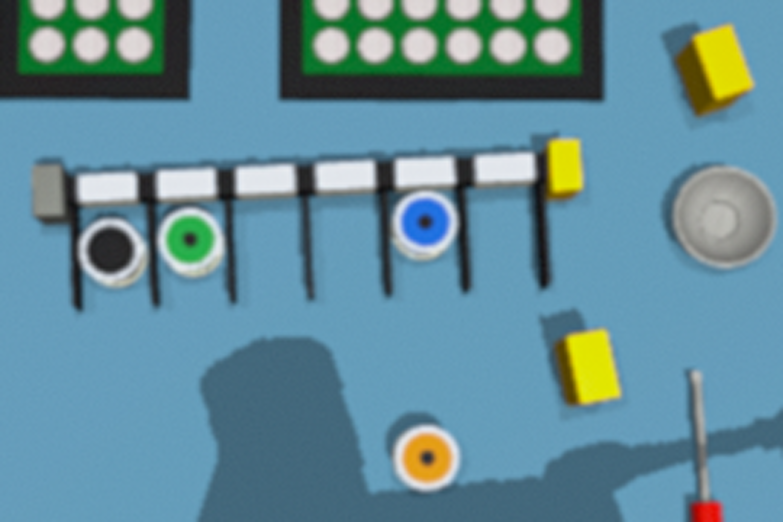

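Confirmed: the small yellow block on the rail end is at crop (565,167), and the third gap from it is empty (crop 345,240). The rack is yawed +0.054 rad. I square the tool to the rack, shut the fingers and approach above strip f.

```bash
python3 -m handwheel '[[[0,0,0],[0,0,0.87],1],[[0,0,0],[0,0,0.87],1],[[0,0,0],[0,0,0.87],1],[[0,0,0],[0,0,0.86],1],[[32,-23,5],[0,0,0],1],[[32,-23,5],[0,0,0],1],[[32,-23,5],[0,0,0],1],[[32,-23,5],[0,0,0],1],[[32,-23,5],[0,0,0],1],[[32,-23,5],[0,0,0],1],[[32,-23,5],[0,0,0],1],[[32,-23,5],[0,0,0],1],[[32,-23,5],[0,0,0],1],[[32,-23,5],[0,0,0],1],[[32,-23,5],[0,0,0],1],[[32,-23,5],[0,0,0],1],[[32,-23,5],[0,0,0],1],[[32,-23,5],[0,0,0],1],[[0,0,0],[0,0,0],1],[[0,0,0],[0,0,0],1]]'
python3 - <<'E'
from h import *
s=readout.get_state();im=vision.get_image("wrist");cv2.imwrite("pics/w1.png",im);c=cam("wrist",s)
q=s["ee_rot"];T=R.from_quat([*q[1:],q[0]]).as_matrix();print(s["clock"],s["position"],T.round(3).tolist())
H,S,V=cv2.split(cv2.cvtColor(im,cv2.COLOR_BGR2HSV))
for n,m in(("w",(S<60)&(V>150)),("y",(H>22)&(H<35)&(S>120)&(V>100))):
    for cc,st in blobs(m,150):print(n,cc.round(1),st.tolist(),ray(c,cc,.05).round(4))
E
```

```text
clock: 2.6
position: [0.6623, -0.1804, 0.1607]
ee_rot: [0.0, 1.0, 0.027, -0.001]
contact_force: [-1.5, -0.2, -0.8]
width: 0.0
gripper_force: 0.0
2.6 [ 0.66229472 -0.1803929   0.16068318] [[0.999, 0.054, -0.002], [0.054, -0.999, -0.0], [-0.002, 0.0, -1.0]]
w [92.3  5.2] [74, 0, 34, 14, 331] [ 0.7883 -0.0513  0.05  ]
w [138.3   7.1] [120, 0, 35, 18, 477] [ 0.7888 -0.081   0.05  ]
w [186.3   7.9] [169, 0, 34, 20, 522] [ 0.79  -0.112  0.05 ]
w [233.1   9.2] [216, 0, 34, 23, 620] [ 0.7909 -0.1424  0.05  ]
w [280.6  11.3] [263, 0, 36, 27, 796] [ 0.7914 -0.1732  0.05  ]
w [327.   12.5] [309, 0, 37, 30, 904] [ 0.7922 -0.2034  0.05  ]
w [96.  46.4] [80, 28, 33, 38, 970] [ 0.7638 -0.0511  0.05  ]
w [141.   48.5] [124, 30, 35, 38, 1058] [ 0.7641 -0.0811  0.05  ]
w [186.6  51.5] [170, 34, 34, 36, 925] [ 0.7639 -0.1115  0.05  ]
w [232.4  54. ] [216, 37, 33, 35, 901] [ 0.7641 -0.1422  0.05  ]
w [278.5  56.2] [262, 38, 34, 37, 980] [ 0.7644 -0.1732  0.05  ]
w [322.8  59.3] [306, 41, 35, 38, 1051] [ 0.7641 -0.2033  0.05  ]
w [186.1 215.6] [151, 187, 73, 80, 2615] [ 0.6468 -0.1078  0.05  ]
w [260.8 200. ] [231, 187, 60, 28, 1598] [ 0.6626 -0.1651  0.05  ]
w [ 24.5 200.7] [0, 188, 52, 26, 1298] [0.6522 0.0151 0.05  ]
w [100.8 200.4] [71, 188, 60, 27, 1490] [ 0.6556 -0.0431  0.05  ]
w [455.3 232.5] [415, 195, 92, 84, 4486] [ 0.6442 -0.3186  0.05  ]
y [511.5 103.2] [486, 60, 51, 88, 3569] [ 0.7429 -0.3378  0.05  ]
y [322.5 205.3] [306, 175, 32, 49, 587] [ 0.6609 -0.2124  0.05  ]
```

View pics/w1.png

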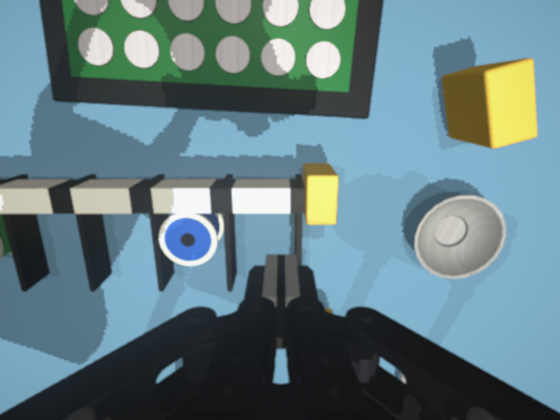

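The wrist view agrees with the top view: strip f at (260,200), blue at (187,240), and the yellow block at (320,195) to the right of the tip. Now down onto strip f.

```bash
python3 -m handwheel '[[[0,0,30],[0,0,0],1],[[0,0,30],[0,0,0],1],[[0,0,30],[0,0,0],1],[[0,0,8],[0,0,0],1],[[0,0,6],[0,0,0],1],[[0,0,0],[0,0,0],1],[[0,0,0],[0,0,0],1]]'; for i in 1 ; do python3 -m handwheel '[[[0,0,1],[0,0,0],1],[[0,0,0],[0,0,0],1]]'; done;  python3 -m handwheel '[[[0,0,1],[0,0,0],1],[[0,0,0],[0,0,0],1]]'; python3 -m handwheel '[[[0,0,1],[0,0,0],1],[[0,0,0],[0,0,0],1]]'
```

```text
clock: 3.52
position: [0.6637, -0.1807, 0.0586]
ee_rot: [0.0, 1.0, 0.027, 0.001]
contact_force: [-0.4, 0.8, 0.5]
width: -0.0001
gripper_force: 0.0
clock: 3.78
position: [0.6631, -0.1803, 0.0566]
ee_rot: [0.0, 1.0, 0.027, 0.0]
contact_force: [0.1, 0.4, -0.5]
width: -0.0002
gripper_force: 0.0
clock: 4.03
position: [0.6629, -0.1803, 0.0552]
ee_rot: [-0.0, 1.0, 0.027, -0.0]
contact_force: [-0.4, -0.2, -0.4]
width: -0.0001
gripper_force: 0.0
clock: 4.28
position: [0.6629, -0.1803, 0.0542]
ee_rot: [-0.0, 1.0, 0.027, -0.0]
contact_force: [-0.1, 0.0, 0.6]
width: 0.0
gripper_force: 0.0
```

```bash
python3 -m handwheel '[[[0,0,1],[0,0,0],1],[[0,0,1],[0,0,0],1],[[0,0,0],[0,0,0],1]]';  python3 -m handwheel '[[[0,0,1],[0,0,0],1],[[0,0,0],[0,0,0],1]]';  python3 -m handwheel '[[[0,0,0.5],[0,0,0],1],[[0,0,0],[0,0,0],1]]'
```

```text
clock: 4.65
position: [0.6629, -0.1803, 0.0522]
ee_rot: [-0.0, 1.0, 0.027, -0.0]
contact_force: [-0.1, -0.2, 0.6]
width: 0.0
gripper_force: 0.0
clock: 4.9
position: [0.6629, -0.1803, 0.0512]
ee_rot: [0.0, 1.0, 0.027, -0.0]
contact_force: [-0.4, 0.2, -0.1]
width: -0.0
gripper_force: 0.0
clock: 5.15
position: [0.6629, -0.1804, 0.0508]
ee_rot: [0.0, 1.0, 0.027, -0.0]
contact_force: [0.7, 0.0, 0.2]
width: -0.0001
gripper_force: 0.0
```

```bash
python3 -m handwheel '[[[0,0,0.5],[0,0,0],1],[[0,0,0],[0,0,0],1]]';  python3 -m handwheel '[[[0,0,0.5],[0,0,0],1],[[0,0,0],[0,0,0],1]]';  python3 -m handwheel '[[[0,0,0.3],[0,0,0],1],[[0,0,0],[0,0,0],1]]'
```

```text
clock: 5.4
position: [0.6629, -0.1804, 0.0503]
ee_rot: [0.0, 1.0, 0.027, -0.0]
contact_force: [0.9, 0.3, -0.6]
width: 0.0005
gripper_force: 0.0
clock: 5.65
position: [0.663, -0.1803, 0.0501]
ee_rot: [0.0, 1.0, 0.027, 0.0]
contact_force: [-0.9, 1.0, 1.6]
width: 0.0002
gripper_force: 1.0
clock: 5.9
position: [0.6631, -0.1804, 0.0501]
ee_rot: [0.0, 1.0, 0.027, 0.0]
contact_force: [-1.4, 1.4, 5.5]
width: 0.0
gripper_force: 2.7
```

Light contact at about 5 N. I slide towards strip d while watching the force.

```bash
python3 -m handwheel '[[[0,-5,0],[0,0,0],1],[[0,-5,0],[0,0,0],1],[[0,-5,0],[0,0,0],1],[[0,-5,0],[0,0,0],1]]'; python3 -m handwheel '[[[0,-5,0],[0,0,0],1],[[0,-5,0],[0,0,0],1],[[0,-5,0],[0,0,0],1],[[0,-5,0],[0,0,0],1]]'
```

```text
clock: 6.4
position: [0.6626, -0.1609, 0.0501]
ee_rot: [0.001, 1.0, 0.027, 0.001]
contact_force: [-0.2, -3.6, 5.3]
width: 0.0001
gripper_force: 2.6
clock: 6.9
position: [0.6616, -0.1409, 0.0501]
ee_rot: [0.001, 1.0, 0.027, 0.001]
contact_force: [0.9, -4.0, 5.2]
width: -0.0004
gripper_force: 2.7
```

```bash
python3 -m handwheel '[[[0,-5,0],[0,0,0],1],[[0,-5,0],[0,0,0],1],[[0,-5,0],[0,0,0],1],[[0,-5,0],[0,0,0],1],[[0,-5,0],[0,0,0],1],[[0,-5,0],[0,0,0],1],[[0,-5,0],[0,0,0],1],[[0,-5,0],[0,0,0],1]]'; python3 -m handwheel '[[[0,-5,0],[0,0,0],1],[[0,-5,0],[0,0,0],1],[[0,-5,0],[0,0,0],1],[[0,-5,0],[0,0,0],1],[[0,-5,0],[0,0,0],1],[[0,-5,0],[0,0,0],1]]'
```

```text
clock: 7.9
position: [0.6594, -0.101, 0.0501]
ee_rot: [0.001, 1.0, 0.027, 0.001]
contact_force: [-0.1, -4.2, 5.0]
width: -0.0002
gripper_force: 2.8
clock: 8.65
position: [0.6577, -0.071, 0.0501]
ee_rot: [0.001, 1.0, 0.027, 0.001]
contact_force: [-0.1, -3.7, 5.6]
width: -0.0001
gripper_force: 2.8
```

```bash
python3 -m handwheel '[[[0,-5,0],[0,0,0],1],[[0,-5,0],[0,0,0],1],[[0,-5,0],[0,0,0],1],[[0,-5,0],[0,0,0],1],[[0,-3,0],[0,0,0],1],[[0,0,0],[0,0,0],1]]'; python3 -m handwheel '[[[0,0,-4],[0,0,0],1],[[0,0,-16],[0,0,0],1],[[0,0,-40],[0,0,0],1],[[-34.5,10,0],[0,0,0],0.62],[[-34.5,10,0],[0,0,0],0.62],[[-34.5,10,0],[0,0,-0.97],0.62]]'
```

```text
clock: 9.4
position: [0.6564, -0.0476, 0.0501]
ee_rot: [0.001, 1.0, 0.027, 0.001]
contact_force: [1.2, -2.8, 5.3]
width: -0.0
gripper_force: 3.0
clock: 10.15
position: [0.553, -0.0827, 0.1101]
ee_rot: [-0.0, 0.997, 0.079, 0.0]
contact_force: [-0.7, 0.4, -0.5]
width: 0.0161
gripper_force: 0.0
```

Strips f, e and d are touched. Next, yaw to the oblique push heading and look.

```bash
python3 -m handwheel '[[[-40,0,-10],[0,0,-0.97],0.62],[[-40,0,-10],[0,0,-0.97],0.62],[[-40,0,-10],[0,0,-0.97],0.62],[[-40,0,0],[0,0,-0.97],0.62],[[0,0,0],[0,0,0],0.62],[[0,0,0],[0,0,0],0.62]]'
cat > look.py <<'E'
import sys
from h import *
s=readout.get_state();im=vision.get_image("wrist");cv2.imwrite(sys.argv[1],im);c=cam("wrist",s)
q=s["ee_rot"];T=R.from_quat([*q[1:],q[0]]).as_matrix();P=np.array(s["position"]);print(s["clock"],P.round(4),T.round(3).tolist())
def rep(sp,tag):
    d=sp[:2]-[.655,-.0435];print(tag,sp.round(4),"rack x,y-off mm",(np.array([[.9986,.0536],[-.0536,.9986]])@d*1000+[40,0]).round(1),"tool-frame mm",(T.T@(sp-P)*1000).round(1))
for n,img,cc_ in(("wrist",im,c),("top",vision.get_image("top"),cam("top"))):
    H,S,V=cv2.split(cv2.cvtColor(img,cv2.COLOR_BGR2HSV))
    m=((H>5)&(H<20)&(S>140)&(V>90)).astype(np.uint8)
    b=[i for i in blobs(cv2.morphologyEx(m,cv2.MORPH_CLOSE,np.ones((9,9))),60)]
    for cc,st in b:print(st.tolist());rep(ray(cc_,cc,.036),n)
E
python3 look.py pics/w2.png
```

```text
clock: 10.9
position: [0.4035, -0.1311, 0.1401]
ee_rot: [0.0, 0.961, 0.276, 0.001]
contact_force: [0.2, 0.2, 0.4]
width: 0.016
gripper_force: 0.0
10.9 [ 0.4035 -0.1311  0.1401] [[0.847, 0.531, 0.002], [0.531, -0.847, -0.0], [0.002, 0.001, -1.0]]
[253, 117, 54, 54, 2033]
wrist [ 0.4416 -0.1064  0.036 ] rack x,y-off mm [-176.5  -51.3] tool-frame mm [ 45.2  -0.8 104.2]
[319, 260, 13, 15, 118]
top [ 0.4433 -0.101   0.036 ] rack x,y-off mm [-174.5  -46.1] tool-frame mm [ 49.5  -4.4 104.2]
```

View pics/w2.png

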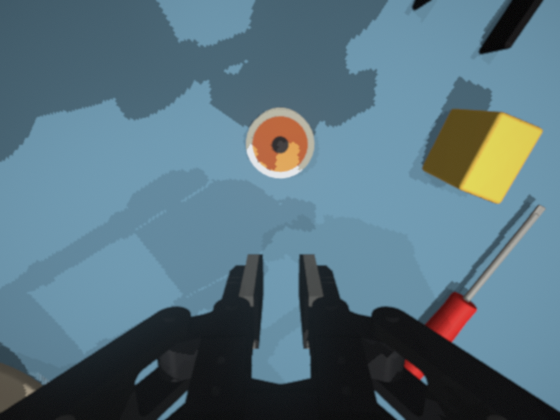

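The wrist view shows the spool at (280,144), centred ahead between the open fingertips. The yellow decoy at (485,155) and the screwdriver are clear of the path. I go down behind the spool and tilt so that the fingertips lead.

```bash
python3 -m handwheel '[[[-20,-1,0],[0,0,0],0.62],[[0,0,40],[0,0,0],0.62],[[0,0,40],[0,0,0],0.62],[[0,0,40],[0,0,0],0.62],[[0,0,0],[0,0.75,0],0.62],[[0,0,0],[0,0.75,0],0.62],[[-2.2,0,13.8],[0,0,0],0.62],[[0,0,0],[0,0,0],0.62],[[0,0,0],[0,0,0],0.62]]'; python3 look.py pics/w3.png
```

```text
clock: 12.12
position: [0.3859, -0.1409, 0.0056]
ee_rot: [-0.022, 0.958, 0.277, 0.075]
contact_force: [-0.5, 0.2, -0.2]
width: 0.0163
gripper_force: 0.0
12.125 [ 0.3859 -0.1409  0.0056] [[0.836, 0.533, 0.133], [0.527, -0.846, 0.083], [0.157, 0.0, -0.988]]
[226, 61, 113, 117, 9411]
wrist [ 0.4417 -0.1063  0.036 ] rack x,y-off mm [-176.3  -51.3] tool-frame mm [ 69.7   0.5 -19.7]
[319, 260, 17, 16, 217]
top [ 0.4397 -0.1069  0.036 ] rack x,y-off mm [-178.4  -51.7] tool-frame mm [ 67.6  -0.2 -20.1]
```

View pics/w3.png

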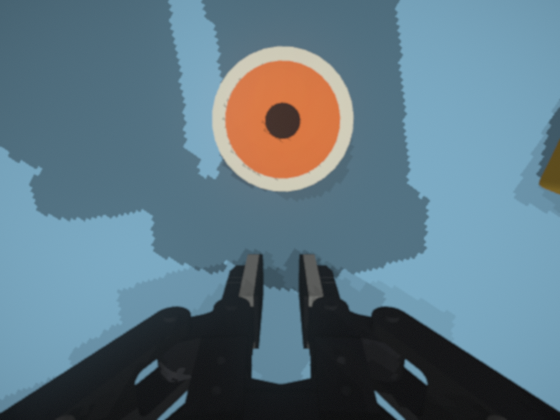

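```bash
python3 -m handwheel '[[[5.93,0,0.94],[0,0,0],0.62],[[5.93,0,0.94],[0,0,0],0.62],[[5.93,0,0.94],[0,0,0],0.62],[[5.93,0,0.94],[0,0,0],0.62],[[3.95,0,0.63],[0,0,0],0.62],[[3.95,0,0.63],[0,0,0],0.62],[[3.95,0,0.63],[0,0,0],0.62],[[3.95,0,0.63],[0,0,0],0.62],[[3.95,0,0.63],[0,0,0],0.62],[[3.95,0,0.63],[0,0,0],0.62],[[3.95,0,0.63],[0,0,0],0.62],[[3.95,0,0.63],[0,0,0],0.62],[[3.95,0,0.63],[0,0,0],0.62],[[3.95,0,0.63],[0,0,0],0.62],[[3.95,0,0.63],[0,0,0],0.62],[[0,0,0],[0,0,0],0.62]]'; python3 look.py pics/w4.png
```

```text
clock: 14.22
position: [0.4431, -0.1046, 0.0055]
ee_rot: [-0.022, 0.958, 0.276, 0.076]
contact_force: [0.2, -0.1, -0.3]
width: 0.0162
gripper_force: 0.0
14.225 [ 0.4431 -0.1046  0.0055] [[0.836, 0.532, 0.133], [0.526, -0.846, 0.083], [0.157, 0.0, -0.988]]
[226, 160, 109, 107, 8370]
wrist [ 0.4709 -0.0869  0.036 ] rack x,y-off mm [-146.2  -33.5] tool-frame mm [ 37.3  -0.2 -24.9]
[310, 246, 17, 17, 226]
top [ 0.4691 -0.0876  0.036 ] rack x,y-off mm [-148.  -34.] tool-frame mm [ 35.5  -0.6 -25.2]
```

It slides cleanly, with 33.5 mm left sideways, so about 69 mm along this heading.

```bash
python3 -m handwheel '[[[3.95,0,0.63],[0,0,0],0.62],[[3.95,0,0.63],[0,0,0],0.62],[[3.95,0,0.63],[0,0,0],0.62],[[3.95,0,0.63],[0,0,0],0.62],[[3.95,0,0.63],[0,0,0],0.62],[[3.95,0,0.63],[0,0,0],0.62],[[3.95,0,0.63],[0,0,0],0.62],[[3.95,0,0.63],[0,0,0],0.62],[[3.95,0,0.63],[0,0,0],0.62],[[3.95,0,0.63],[0,0,0],0.62],[[3.95,0,0.63],[0,0,0],0.62],[[3.95,0,0.63],[0,0,0],0.62],[[3.95,0,0.63],[0,0,0],0.62],[[3.95,0,0.63],[0,0,0],0.62],[[3.95,0,0.63],[0,0,0],0.62],[[3.95,0,0.63],[0,0,0],0.62],[[3.95,0,0.63],[0,0,0],0.62],[[0,0,0],[0,0,0],0.62]]'; python3 look.py pics/w5.png
```

```text
clock: 16.58
position: [0.5007, -0.0684, 0.0054]
ee_rot: [-0.022, 0.958, 0.276, 0.076]
contact_force: [-0.9, 0.7, 0.1]
width: 0.0161
gripper_force: 0.0
16.575 [ 0.5007 -0.0684  0.0054] [[0.836, 0.532, 0.133], [0.526, -0.846, 0.083], [0.157, 0.0, -0.988]]
[226, 160, 109, 107, 8381]
wrist [ 0.5284 -0.0507  0.036 ] rack x,y-off mm [-86.8  -0.4] tool-frame mm [ 37.3  -0.2 -25. ]
[294, 220, 16, 17, 195]
top [ 0.5282 -0.05    0.036 ] rack x,y-off mm [-86.9   0.3] tool-frame mm [ 37.5  -0.9 -25. ]
```

View pics/w5.png

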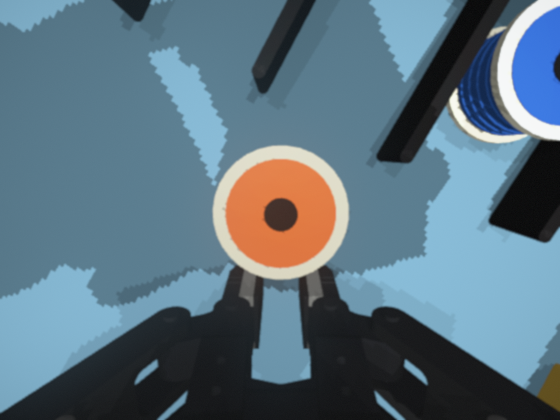

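The spool stands upright, centred before the gap at image (281,214), with divider ends at (262,85) and (395,155). I back off, turn square to the rack, line up and check.

```bash
python3 -m handwheel '[[[-10,0,-1.58],[0,0,0],0.62],[[-29.6,0,-4.7],[0,0,0],0.62],[[0,0,-4],[0,-0.75,0],0.62],[[0,0,0],[0,-0.75,0],0.62],[[0,0,0],[0,0,0.97],0.62],[[0,0,0],[0,0,0.97],0.62],[[0,0,0],[0,0,0.97],0.62],[[0,0,0],[0,0,0.97],0.62],[[0,0,0],[0,0,0.97],0.62],[[0,-17.7,0],[0,0,0],0.62],[[0,-17.7,0],[0,0,0],0.62],[[0,0,0],[0,0.75,0],0.62],[[0,0,4],[0,0.75,0],0.62],[[0,0,0],[0,0,0],0.62],[[0,0,0],[0,0,0],0.62]]'; python3 look.py pics/w6.png
```

```text
clock: 18.55
position: [0.4649, -0.0545, 0.0057]
ee_rot: [-0.002, 0.997, 0.027, 0.079]
contact_force: [0.7, 0.3, 0.5]
width: 0.0162
gripper_force: 0.0
18.55 [ 0.4649 -0.0545  0.0057] [[0.986, 0.054, 0.156], [0.054, -0.999, 0.008], [0.157, 0.0, -0.988]]
[224, 66, 113, 116, 9272]
wrist [ 0.529  -0.0506  0.036 ] rack x,y-off mm [-86.2  -0.3] tool-frame mm [ 68.2  -0.4 -19.9]
[294, 220, 16, 16, 203]
top [ 0.5271 -0.0507  0.036 ] rack x,y-off mm [-88.2  -0.4] tool-frame mm [ 66.2  -0.4 -20.2]
```

```bash
python3 -m handwheel '[[[5.93,0,0.94],[0,0,0],0.62],[[5.93,0,0.94],[0,0,0],0.62],[[5.93,0,0.94],[0,0,0],0.62],[[5.93,0,0.94],[0,0,0],0.62],[[3.95,0,0.63],[0,0,0],0.62],[[3.95,0,0.63],[0,0,0],0.62],[[3.95,0,0.63],[0,0,0],0.62],[[3.95,0,0.63],[0,0,0],0.62],[[3.95,0,0.63],[0,0,0],0.62],[[3.95,0,0.63],[0,0,0],0.62],[[3.95,0,0.63],[0,0,0],0.62],[[3.95,0,0.63],[0,0,0],0.62],[[3.95,0,0.63],[0,0,0],0.62],[[3.95,0,0.63],[0,0,0],0.62],[[3.95,0,0.63],[0,0,0],0.62],[[3.95,0,0.63],[0,0,0],0.62],[[3.95,0,0.63],[0,0,0],0.62],[[3.95,0,0.63],[0,0,0],0.62],[[0,0,0],[0,0,0],0.62]]'; python3 look.py pics/w7.png
```

```text
clock: 21.02
position: [0.5448, -0.0507, 0.0054]
ee_rot: [-0.002, 0.997, 0.027, 0.079]
contact_force: [0.2, 0.0, -0.0]
width: 0.0161
gripper_force: 0.0
21.025 [ 0.5448 -0.0507  0.0054] [[0.986, 0.053, 0.157], [0.053, -0.999, 0.008], [0.157, 0.0, -0.988]]
[226, 159, 109, 108, 8351]
wrist [ 0.5777 -0.0488  0.036 ] rack x,y-off mm [-37.5  -1.1] tool-frame mm [ 37.3  -0.1 -25. ]
[292, 198, 17, 12, 153]
top [ 0.581 -0.049  0.036] rack x,y-off mm [-34.1  -1.5] tool-frame mm [ 40.6   0.3 -24.5]
```

View pics/w7.png

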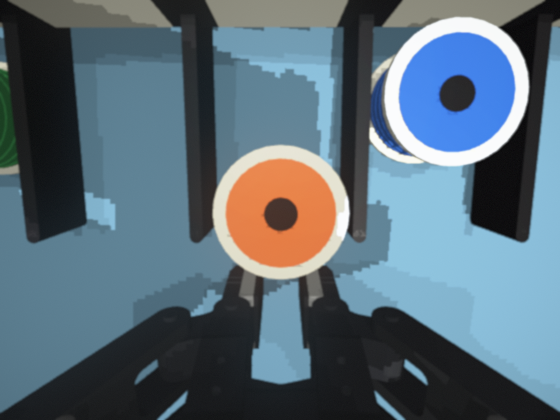

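The spool at (281,214) is entering squarely between the dividers at (197,130) and (358,130). 24 mm more seats it fully, then I withdraw straight back.

```bash
python3 -m handwheel '[[[3.95,0,0.63],[0,0,0],0.62],[[3.95,0,0.63],[0,0,0],0.62],[[3.95,0,0.63],[0,0,0],0.62],[[3.95,0,0.63],[0,0,0],0.62],[[3.95,0,0.63],[0,0,0],0.62],[[3.95,0,0.63],[0,0,0],0.62],[[0,0,0],[0,0,0],0.62]]'; python3 -m handwheel '[[[-5,0,-0.8],[0,0,0],0.62],[[-20,0,-3.2],[0,0,0],0.62],[[-30,0,-4.7],[0,0,0],0.62],[[0,0,-30],[0,0,0],0.62],[[0,0,-40],[0,0,0],0.62],[[0,0,0],[0,0,0],0.62],[[0,0,0],[0,0,0],0.62]]'; python3 look.py pics/w8.png
```

```text
clock: 22.0
position: [0.5688, -0.0494, 0.0054]
ee_rot: [-0.002, 0.997, 0.027, 0.079]
contact_force: [-0.0, 0.3, -0.3]
width: 0.0162
gripper_force: 0.0
clock: 22.88
position: [0.501, -0.0528, 0.0742]
ee_rot: [-0.002, 0.997, 0.027, 0.078]
contact_force: [-0.1, -0.1, -1.3]
width: 0.0164
gripper_force: 0.0
22.875 [ 0.501  -0.0528  0.0742] [[0.986, 0.053, 0.156], [0.053, -0.999, 0.008], [0.156, 0.0, -0.988]]
[245, 23, 73, 77, 3969]
wrist [ 0.6025 -0.0473  0.036 ] rack x,y-off mm [-12.6  -1. ] tool-frame mm [94.4 -0.  53.6]
[293, 187, 15, 16, 191]
top [ 0.6005 -0.0475  0.036 ] rack x,y-off mm [-14.7  -1. ] tool-frame mm [92.4  0.  53.3]
```

View pics/w8.png

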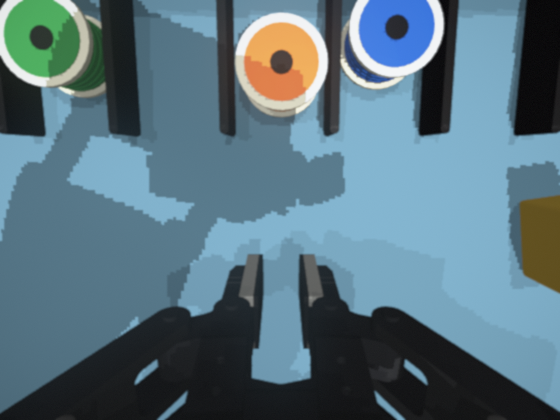

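The spool stands upright at (281,62), wholly between the dividers at (227,65) and (330,65), with its rear edge about 12 mm inside their ends. The robot is clear, so I hand in.

```bash
python3 -c "from rig import manip;print(manip.sign_off())"
```

```text
the job is handed in; nothing more can be done
None
```

I ran a fingertip along the rail at about 5 N, touching strips f, e and d in turn from the yellow end, then pushed the orange spool upright into the third gap, wholly between the dividers; nothing else was touched, and the job was handed in at about 23 s of robot time.

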